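# Start the casting timer under its push-latch splash cover

## Task

Start the timer for the next plaster mould using fingertip presses only: press the timer's closed splash cover at its front so that it pops fully open, press the large round start button under it all the way down, then press the cover down again until it latches shut and stays flush. Leave the square reset button alone, do not lift or shove the timer, and leave everything else on the bench where it stands.

Things in the scene. Friction and masses are not known exactly. Their poses are not given: they have to be found in the camera images.
- timer: the bench timer: grey box 167 (x) x 180 (y) x 55 mm tall, 2.5 kg, loose; origin on its underside, mid-width, 72 mm behind its front face. Its front is its -x side (towards the robot), its y runs along the hinge. An aluminium splash cover lies on top; under it a recess (floor 30 mm, rim 55 mm above the bench) holds two push buttons near the front
- cover (a joint): angle of the splash cover, rad: 0 closed and latched (level), 1.15 fully popped open, -0.0355 pressed in to its stop. Push-push latch: press the closed cover's front down to the stop (about 5.5 mm at the front edge, at least 4.5) and let go: a damped spring swings it up in about 1 s. To shut it, push its outer face down past level to the same stop and let go: it latches at 0. Takes 2 to 5 N
- cover_hinge (a point): middle of the hinge line, at the rear of the timer: 85 mm behind the timer's origin (its +x) and 65.5 mm above the bench; the hinge runs along the timer's y. Seen from here the closed cover extends 150 mm to the front, and it lifts at the front
- press_spot (a point): on the cover's outer face, middle of four dark ribs 40 mm long: 130 mm from the hinge, 20 mm behind the free front edge; 69 mm above the bench when closed. It moves with the cover (plate 150 x 170 x 7 mm)
- cover_edge (a point): middle of the cover's free front edge, on its outer face, 150 mm from the hinge; about 204 mm above the bench when the cover is fully open. It moves with the cover
- start_top (a point): centre of the top of the START button: the larger, round one, 33 mm across, 40 mm in front of the timer's origin and 35 mm to its +y side; top 51 mm above the bench, 4 mm below the recess's rim, and in the open under the popped cover, whose edge then stands about 64 mm behind the button and above it
- start (a joint): travel of the round start button, m: 0 out, 0.006 fully down (spring, 2 to 5 N), returns by itself
- reset_top (a point): centre of the top of the RESET button: the smaller, square one, 20 mm wide, 70 mm from the start button on the timer's -y side, same height
- reset (a joint): travel of the square reset button, m: 0 out, 0.006 fully down; to be left alone
- mould: white plaster mould, round, 170 mm across, 90 mm tall, 1.6 kg, loose; origin under its centre; bystander
- bowl: small cast clay bowl, grey, 100 mm across, 45 mm tall, loose; origin under its centre; bystander
- tag: upright wooden block 20 x 85 x 40 mm tall, loose, in front of the timer; origin under its centre; bystander
- brush: brush, 170 mm long along its x, lying beside the timer, loose; bystander
- rib: flat wooden rib 90 x 50 x 12 mm, loose; origin under its centre; bystander
- bottle: white plastic bottle, 60 mm across, 160 mm tall, loose; origin under its centre; bystander
- mug: white mug, 76 mm across, 85 mm tall, loose; origin under its centre; bystander

How it is judged:
By the outcome, as a careful person would: the job done as asked, in the order asked, and still so for the second after the job is handed in, with the robot touching nothing.
It also fails if it takes over 48 s, if anything falls off the work surface, if the arm or the gripper's body presses on something with over 40 N, if the wrist force passes 120 N, or if a joint passes its speed limit or range.

## Robot

A 6-joint arm with a two-finger parallel gripper is mounted at the origin on the work surface. World frame = base frame: x ahead of the robot, y to its left, z up, the work surface at z = 0. Lengths are in m, angles in rad, forces in N, time in s.
With the tool pointing down it reaches from about 0.35 to 0.85 m from the base axis. Payload 8.1 kg.
Tool frame: the origin (TCP) lies midway between the tips of the shut fingers; the grasp point (between the pads) lies behind it (r.hold_point_z is the z of the grasp point in the tool frame, in m); z points along the fingers, y is the line along which they close (so a half turn about z gives the same grasp; the last joint's range is limited). The gripper opens to 93 mm and grips with 3 to 60 N. Pads are 15 mm wide; open, the fingers measure 128 mm over their backs; the gripper's body (75 mm by 188 mm) begins 65 mm behind the grasp point.
Start: joints at [1.174, 0.13, 1.488, -0, 1.523, -0.085], TCP at [0.184, 0.571, 0.219] pointing down, gripper open.
Joint ranges: [-2.96, 2.96], [-0.89, 2.26], [0.02, 2.5], [-1.34, 4.48], [0, 2.73], [-2.66, 2.66]. Speed limits (rad/s): [2.39, 2.39, 2.79, 3.14, 3.14, 3.14].

## Interface

Orientations are given as a 3x3 rotation matrix whose columns are the frame's x, y, z axes.
In Python, from plant import r gives the robot as it stands. Calls block until the motion is done:
- r.move_to(position, orientation): joint-space move of the TCP to a pose.
- r.move_linear(position, frame=None, speed=0.15, contact_N=None): straight line of the TCP; frame=None keeps the orientation; speed is the mean speed in m/s. With contact_N (N) it stops when the force on the tool has changed by that much, and returns True; else False.
- r.move_j(angles): joint-space move.
- r.gripper_to(opening, grasp_force=None): finger opening in m; grasp_force is the grip in N (None keeps the last); returns when the fingers have stopped.
- r.sleep(seconds).
- r.solve_ik(position, orientation): joint angles nearest the present ones, or None.
- r.state(): the state.
- r.capture(name): name is "scene" or "side" or "wrist"; returns the picture (384x512x3 uint8, red, green, blue); there is no depth.
- r.camera_params(name): a dict with "fx", "fy", "cx", "cy" (pixels), "extrinsics" (4x4, takes a point from world to camera coordinates). Camera axes: x right, y down, z forward; pixel columns grow to the right and rows downward; lengths in m; the calibration is good to about 2 mm. A picture is of the moment at which its call begins: read the wrist's pose just before it. camera_params takes no time and is no camera call; for the wrist camera it gives the pose at the moment of the call.
A pose or a line that the arm cannot do raises r.IKError and nothing moves.
- r.hand_in(): hands the job in; it is judged then, once.
Trained networks look in the newest picture that a camera, given by its name, has taken for a name from the list of things; names that differ only in an ending like _2 or _b are one class to them, and where a whole thing is asked for, a point or a joint stands for the part that bears it (a point fixed in the world has none). Each returns a list of dicts, best first, with "score" (0 to 1); they miss things now and then, are a little off and sometimes report something else, mostly with a low value. They report only what shows in the picture. A call takes as long as a camera call.
- r.search_frame(camera, query): "uv" ([column, row] in pixels, amid what is visible of it).
The state is a dict: "clock": time; "joints": joint angles; "qvel": joint speeds; "joint_torque": joint torques, N m; "position": TCP position; "ee_rot": TCP orientation; "wrist_force": force on the tool from outside, world axes, zero at the start; "torque": the same for the moment, N m; "width": finger opening in m; "grip_force": force on a finger pad.
Only numpy, scipy, OpenCV 4.12 (cv2) and the standard library are available. Lean on these libraries where they do the work, as an engineer would, in place of code of your own. Each camera call takes 0.05 s, during which the arm holds its last target. There are 200 camera calls.

## Working session

There is one attempt and no reset: what is moved stays moved. The work goes in short steps, each a Python script; the robot and the scene stay as the last script left them, time stands still between calls to the robot, and variables do not carry over. Pictures are saved under pics/ and viewed, at most 10 in all, crops included, and the job is handed in when it is done.

```bash
mkdir -p pics; ls
cat > h.py <<'E'
import numpy as np, cv2
from plant import r
def shot(cam,name=None):
    im=r.capture(cam)
    if name: cv2.imwrite(f'pics/{name}.png',im[:,:,::-1])
    return im
def ray(cam,uv,z):
    p=r.camera_params(cam);E=np.array(p['extrinsics']);R=E[:3,:3];c=-R.T@E[:3,3]
    d=R.T@np.array([(uv[0]-p['cx'])/p['fx'],(uv[1]-p['cy'])/p['fy'],1])
    return c+d*(z-c[2])/d[2]
def proj(cam,P):
    p=r.camera_params(cam);E=np.array(p['extrinsics']);q=E[:3,:3]@np.asarray(P)+E[:3,3]
    return np.array([p['fx']*q[0]/q[2]+p['cx'],p['fy']*q[1]/q[2]+p['cy']])
E
python3 - <<'E'
from h import *
np.set_printoptions(precision=4,suppress=True)
a=shot('scene');b=shot('side')
cv2.imwrite('pics/a.png',np.vstack([a,b])[:,:,::-1][:, :] if 0 else cv2.resize(np.hstack([a,b])[:,:,::-1],(800,300)))
cv2.imwrite('pics/scene.png',cv2.resize(a[:,:,::-1],(800,600)))
cv2.imwrite('pics/side.png',cv2.resize(b[:,:,::-1],(800,600)))
for cam in('scene','side'):
    for q,z in(('press_spot',.069),('cover_edge',.069),('timer',.05),('tag',.02),('mould',.045),('bottle',.08),('mug',.04),('bowl',.02),('brush',.01)):
        for d in r.search_frame(cam,q)[:2]: print(cam,q,np.array(d['uv']),round(d['score'],2),ray(cam,d['uv'],z))
s=r.state();print(s['clock'],s['wrist_force'],r.hold_point_z)
E
```

```text
pics
scene press_spot [222.4 177.5] 0.68 [ 0.5832 -0.169   0.069 ]
scene cover_edge [220.2 179.2] 0.59 [ 0.5958 -0.1653  0.069 ]
scene timer [223.9 183.8] 0.78 [ 0.5855 -0.1592  0.05  ]
scene tag [258.5 174.4] 0.68 [ 0.4185 -0.1658  0.02  ]
scene mould [311.  225.9] 0.61 [0.5462 0.185  0.045 ]
scene bottle [217.9 225.8] 0.8 [0.7754 0.041  0.08  ]
scene mug [214.7 149.3] 0.79 [ 0.4333 -0.3946  0.04  ]
scene bowl [394.4 244.8] 0.96 [0.4115 0.3833 0.02  ]
scene bowl [220.2 223.6] 0.55 [ 0.7123 -0.0272  0.02  ]
scene brush [248.2 202.5] 0.68 [ 0.5608 -0.0667  0.01  ]
side press_spot [281.3 248.7] 0.71 [ 0.5709 -0.1925  0.069 ]
side cover_edge [285.2 248.6] 0.55 [ 0.5807 -0.196   0.069 ]
side cover_edge [305.5 179.8] 0.3 [0.7449 0.0194 0.069 ]
side timer [282.3 252. ] 0.61 [ 0.575  -0.1913  0.05  ]
side tag [233.  268.1] 0.62 [ 0.4389 -0.1716  0.02  ]
side mould [226.1 177.4] 0.59 [0.5231 0.1469 0.045 ]
side bottle [306.1 182.9] 0.67 [ 0.7351 -0.0033  0.08  ]
side bottle [280.5 253.1] 0.35 [ 0.5601 -0.2115  0.08  ]
side mug [256.9 348.9] 0.9 [ 0.4191 -0.4064  0.04  ]
side bowl [183.3 143. ] 0.92 [0.4379 0.4047 0.02  ]
side brush [258.8 222.1] 0.74 [ 0.5645 -0.0402  0.01  ]
1.0 [ 0.0723 -0.5063  0.4647] -0.0188
```

View pics/scene.png

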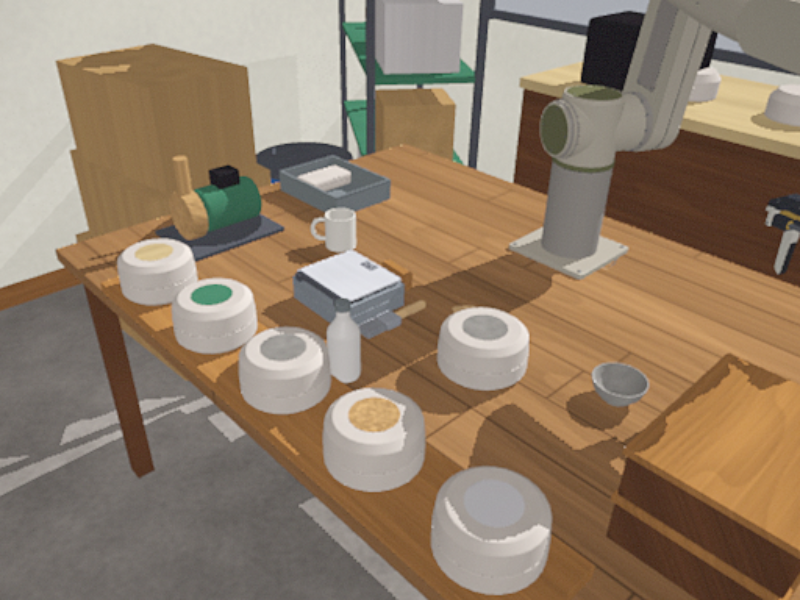

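View pics/side.png

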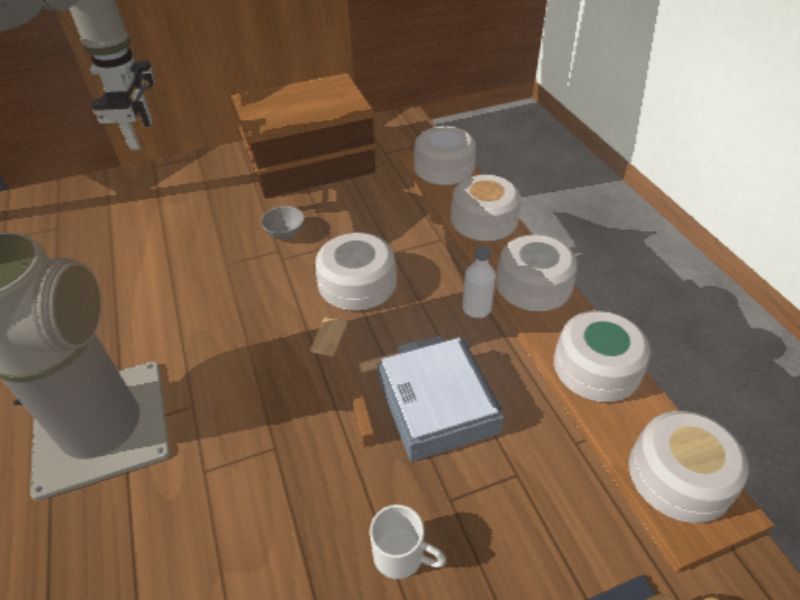

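The side picture shows the timer with its cover shut, with ribs at about (260,251) in side pixels and (236,170) in scene. The tag stands in front and the brush lies on the +y side. I'll locate the cover corners and ribs, then go above for a closer look.

Run:
```python
from h import *
np.set_printoptions(precision=4,suppress=True)
k=.64
for n,uv in dict(ribs=(406,392),FL=(380,370),RL=(461,340),RR=(500,405),FR=(408,444)).items(): print('side',n,ray('side',np.array(uv)*k,.069))
for n,uv in dict(ribs=(369,266),FR=(347,252),FL=(404,283)).items(): print('scene',n,ray('scene',np.array(uv)*k,.069))
p=ray('side',np.array([406,392])*k,.069)
yaw0=0
s=r.state();print(np.array(s['ee_rot']))
p0=ray('side',np.array([406,392])*k,.069)
R=np.array([[1,0,0],[0,-1,0],[0,0,-1.]])
for RR in (R,R@np.diag([-1,-1,1])):
    print(r.solve_ik([p0[0]-.03,p0[1],.30],RR))
E=np.array(r.camera_params('wrist')['extrinsics']);c=-E[:3,:3].T@E[:3,3];print('cam in tool',np.array(s['ee_rot']).T@(c-s['position']),np.array(s['ee_rot']).T@E[:3,:3].T)
```

```text
side ribs [ 0.5152 -0.1779  0.069 ]
side FL [ 0.4896 -0.1177  0.069 ]
side RL [ 0.6501 -0.1081  0.069 ]
side RR [ 0.6513 -0.2599  0.069 ]
side FR [ 0.4822 -0.2718  0.069 ]
scene ribs [ 0.5164 -0.1758  0.069 ]
scene FR [ 0.5103 -0.2576  0.069 ]
scene FL [ 0.5103 -0.0721  0.069 ]
[[-0.9518  0.3068  0.    ]
 [ 0.3068  0.9518  0.    ]
 [-0.      0.     -1.    ]]
[-0.4507 -0.1154  1.5884 -0.      1.6686  1.1201]
[-0.4507 -0.1154  1.5884 -0.      1.6686 -2.0215]
cam in tool [ 0.082   0.0001 -0.1664] [[ 0.0007 -0.9559 -0.2938]
 [ 1.      0.0007  0.0002]
 [-0.     -0.2938  0.9559]]
```

Run:
```python
from h import *
np.set_printoptions(precision=4,suppress=True)
R=np.diag([-1.,1,-1])
r.gripper_to(0.0)
r.move_to([.51,-.177,.22],R)
im=shot('wrist'); cv2.imwrite('pics/w1.png',cv2.resize(im[:,:,::-1],(800,600)))
for q in('press_spot','cover_edge','timer','tag'):
    for d in r.search_frame('wrist',q)[:2]: print(q,np.array(d['uv']),round(d['score'],2),ray('wrist',d['uv'],.069))
s=r.state();print(s['clock'],s['position'],s['width'],s['wrist_force'])
```

```text
press_spot [254.7 206.4] 0.75 [ 0.5444 -0.1791  0.069 ]
press_spot [41.  84.9] 0.3 [ 0.4163 -0.3913  0.069 ]
cover_edge [250.8 206.5] 0.66 [ 0.5445 -0.1835  0.069 ]
timer [251.9 200.3] 0.74 [ 0.5371 -0.1823  0.069 ]
tag [265. 105.] 0.96 [ 0.4351 -0.1688  0.069 ]
5.5667 [ 0.5101 -0.1766  0.22  ] 0.00016641603495218065 [-0.3788 -0.7641  0.652 ]
```

View pics/w1.png

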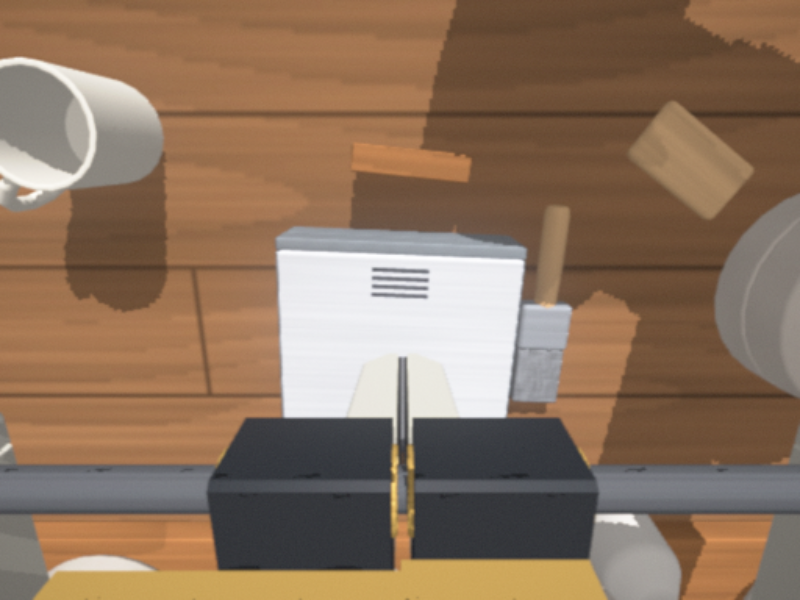

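The wrist picture shows the cover's front edge from (279,252) to (523,262) and the ribs around (400,283), in 800 px scale. The timer is yawed slightly.

Run:
```python
from h import *
np.set_printoptions(precision=4,suppress=True)
k=.64
a=ray('wrist',np.array((279,251))*k,.069);b=ray('wrist',np.array((524,261.5))*k,.069);c=ray('wrist',np.array((400,283))*k,.069)
y=(b-a)/np.linalg.norm(b-a);x=np.array([y[1],-y[0],0])
print(a,b,c,np.linalg.norm(b-a),'yaw',np.arctan2(-y[0],y[1]))
print('spot from edge',(a+b)/2+.02*x)
im=r.capture('wrist')
roi=im[165:200,225:285].min(2)<110
v,u=np.nonzero(roi);print(u.mean()+225,v.mean()+165,len(u));c2=ray('wrist',[u.mean()+225,v.mean()+165],.069);print(c2)
# rib direction
m=cv2.minAreaRect(np.c_[u,v].astype(np.float32));print(m)
```

```text
[ 0.4924 -0.2606  0.069 ] [ 0.4995 -0.0925  0.069 ] [ 0.515  -0.1779  0.069 ] 0.16829101423148235 yaw -0.042439296841502126
spot from edge [ 0.5159 -0.1774  0.069 ]
263.8333333333333 176.66666666666666 6
[ 0.5099 -0.1694  0.069 ]
((40.154052734375, 13.024324417114258), (14.189642906188965, 2.426208257675171), 53.97262954711914)
```

Ribs and edge agree with the side view, putting the spot at (0.515, -0.178) with yaw -0.042. I'll press the cover.

```bash
cat >> h.py <<'E'
yaw=-.042
X=np.array([np.cos(yaw),np.sin(yaw),0]);Y=np.array([-np.sin(yaw),np.cos(yaw),0]);Z=np.array([0,0,1.])
R0=np.c_[-X,Y,-Z]
spot=np.array([.515,-.178,0]);hinge=spot+.130*X;start=spot+.005*X+.035*Y
def rep(t=''):
    s=r.state();print(t,round(s['clock'],2),np.round(s['position'],4),np.round(s['wrist_force'],1))
E
python3 - <<'E'
from h import *
r.move_to(spot+.083*Z,R0); rep('above')
print(r.move_linear(spot+.057*Z,speed=.025,contact_N=9)); rep('press')
p=np.array(r.state()['position'])
r.move_linear(p+.012*Z-.008*X,speed=.15)
r.move_linear(spot-.085*X+.13*Z,speed=.3); rep('back')
r.sleep(.8)
im=shot('wrist'); im2=shot('side')
cv2.imwrite('pics/p1.png',cv2.resize(np.hstack([im,im2[130:322,170:426].repeat(2,0).repeat(2,1)])[:,:,::-1],(800,300)))
E
```

```text
above 6.22 [ 0.5155 -0.1782  0.084 ] [-0.2 -0.7  1. ]
True
press 6.98 [ 0.5152 -0.1781  0.0643] [-2.8  1.5  9.4]
back 7.7 [ 0.4304 -0.1747  0.1301] [-0.2  1.  -0.3]
```

View pics/p1.png

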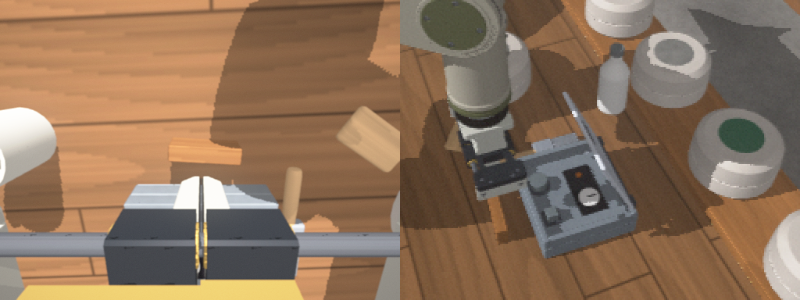

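The cover is fully open. The round button shows at about side px (258,247) and the square one at (266,268). I'll check these against the prediction, then press start.

Run:
```python
from h import *
np.set_printoptions(precision=4,suppress=True)
print(proj('side',start+.051*Z),proj('side',start-.07*Y+.051*Z), ray('side',(258.3,247.1),.051),start)
if np.linalg.norm(ray('side',(258.3,247.1),.051)[:2]-start[:2])>.012: raise SystemExit('mismatch')
r.move_linear(start-.03*X+.10*Z,speed=.2)
r.move_linear(start+.060*Z,speed=.15); rep('above')
print(r.move_linear(start+.040*Z,speed=.025,contact_N=10)); rep('pressed')
r.sleep(.2); rep()
r.move_linear(start-.005*X+.075*Z,speed=.1)
r.move_linear(start-.10*X+.14*Z,speed=.3); rep('back')
im2=shot('side')
cv2.imwrite('pics/p2.png',cv2.resize(im2[130:322,170:426][:,:,::-1],(800,600),interpolation=cv2.INTER_CUBIC))
```

```text
[257.4817 244.2385] [265.9346 264.764 ] [ 0.5201 -0.153   0.051 ] [ 0.5215 -0.1432  0.    ]
above 9.61 [ 0.5208 -0.1437  0.0604] [-0.3 -0.2 -0.9]
True
pressed 10.23 [ 0.5219 -0.1435  0.0453] [-1.6  1.1  8. ]
 10.43 [ 0.5218 -0.1435  0.0452] [-2.   1.1  9.3]
back 11.43 [ 0.4217 -0.1391  0.1398] [ 0.3  0.2 -0.3]
```

View pics/p2.png

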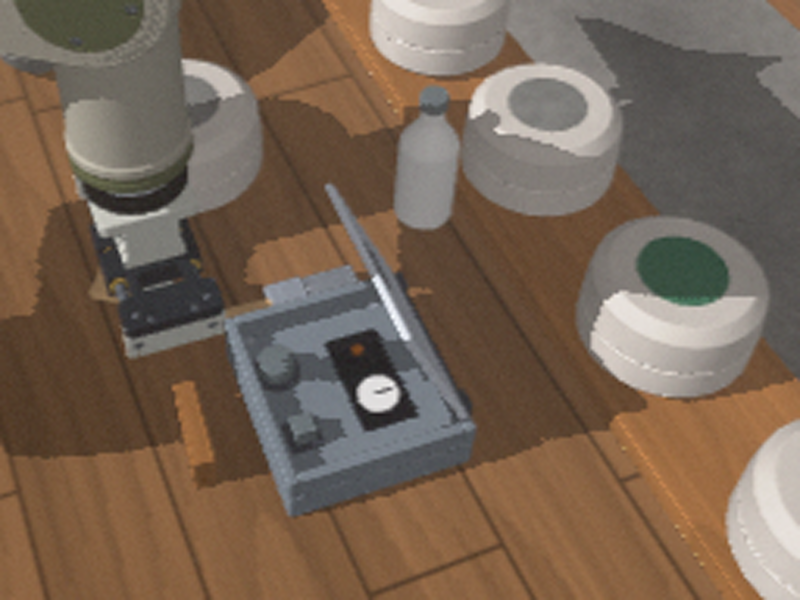

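Start was pressed to its stop: z 0.0452 at 9 N, above the spring's force. The round button is out again, the cover is still open, and the timer and tag are unmoved. Now I'll close the cover from behind along the arc.

Run:
```python
from h import *
hz=.0655
def tcp(th,rho,gap=0):
    C=hinge+hz*Z+rho*(-np.cos(th)*X+np.sin(th)*Z)+(.0035+gap)*(np.sin(th)*X+np.cos(th)*Z)
    return C+.0075*X
# all waypoints feasible?
ths=np.linspace(1.1,0.05,9);rhos=np.linspace(.124,.136,9)
pre=tcp(1.15,.122,.02)
for p in [pre]+[tcp(a,b) for a,b in zip(ths,rhos)]: assert r.solve_ik(p,R0) is not None
r.move_linear(start-.10*X+.27*Z,speed=.3)
r.move_linear([pre[0],pre[1],.27],speed=.3); rep('over')
r.move_linear(pre,speed=.15); rep('behind')
for a,b in zip(ths,rhos):
    if r.move_linear(tcp(a,b),speed=.08,contact_N=15): rep('contact!'); break
    rep('%.2f'%a)
else:
    p=tcp(0,.1375)
    print(r.move_linear(p-.012*Z,speed=.02,contact_N=8)); rep('shut')
    print(r.move_linear(p-.014*Z,speed=.02,contact_N=4)); rep('shut2')
    r.move_linear(p+.03*Z,speed=.05)
    r.move_linear(p+.15*Z-.08*X,speed=.3); rep('up')
    r.sleep(.7)
    w=shot('wrist');s=shot('side')
    cv2.imwrite('pics/p3.png',cv2.resize(np.hstack([w,s[130:322,170:426].repeat(2,0).repeat(2,1)])[:,:,::-1],(800,300)))
```

```text
over 12.9 [ 0.6229 -0.1822  0.268 ] [-0.5  0.1  0.1]
behind 13.61 [ 0.6242 -0.1827  0.1878] [ 0.2 -0.4  0.7]
1.10 14.08 [ 0.6001 -0.1819  0.1791] [ 1.5 -0.5  0.8]
0.97 14.44 [ 0.5845 -0.1811  0.1713] [ 0.7 -0.9 -0.6]
0.84 14.8 [ 0.5702 -0.1803  0.1623] [ 2.  -0.8  0.7]
0.71 15.16 [ 0.557  -0.1797  0.1517] [ 1.7 -0.2  1. ]
0.58 15.53 [ 0.5451 -0.1792  0.1391] [1.5 0.4 1.2]
0.44 15.89 [ 0.5349 -0.1788  0.125 ] [0.3 1.1 2. ]
0.31 16.26 [ 0.5265 -0.1784  0.1094] [0.1 0.6 2.1]
0.18 16.62 [ 0.5203 -0.1781  0.0929] [-2.3  0.7  4.1]
0.05 17.0 [ 0.5163 -0.1779  0.0755] [-1.8  0.7  3.4]
True
shut 17.64 [ 0.5165 -0.1781  0.0645] [-2.2  1.1  8.7]
True
shut2 17.85 [ 0.5165 -0.1782  0.0645] [-2.5  1.2  7. ]
up 19.33 [ 0.4352 -0.1746  0.2183] [ 0.4  0.1 -0.1]
```

```bash
ls pics
```

```text
a.png
p1.png
p2.png
p3.png
scene.png
side.png
w1.png
```

View pics/p3.png

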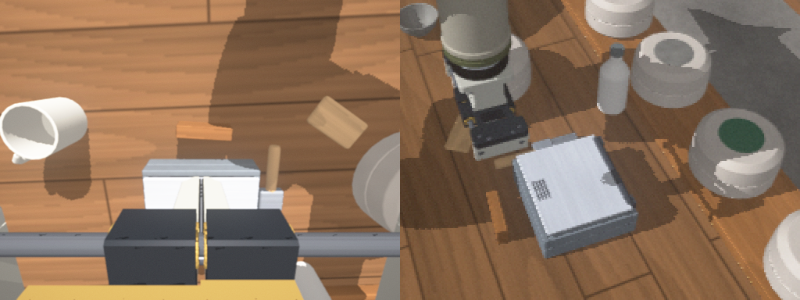

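The cover is shut and flush, the ribs are visible at (540,190), and everything else is where it was. I'll hand in.

```bash
python3 -c "
from plant import r
print(r.hand_in())"
```

```text
the job is handed in; nothing more can be done
None
```

The job is handed in: I popped the cover open, pressed the start button down to its stop, and pressed the cover shut until it latched flush. I left the reset button alone, and nothing else on the bench looks moved in the last pictures. It took about 19 s on the robot's clock, and the hand-in call returned no verdict.

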